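# Snap the egg carrier home on the incubator shelf

## Task

Put the turquoise egg carrier home on the incubator shelf: push it back along the shelf and press its ends in one after the other (both at once is too hard a push) until its ridge has snapped past both spring plungers and it lies flat against the aluminium rail along its whole length. Then slide it along the rail, still flat against it, until its end butts against the orange end stop. The eggs must not be jarred: keep the carrier down on the shelf and never press on it with more than 20 N. Keep off the temperature probe, and leave the tub, the bottle and the meter where they stand.

Things in the scene. Friction and masses are not known exactly. Their poses are not given: they have to be found in the camera images.
- shelf: Incubator shelf, fixed: grey slotted plate 240 x 500 x 12 mm lying on the bench; its top, the deck, is 12 mm above the bench. A low aluminium rail runs along its far side. On the rail, 110 mm left and right of its middle, two black brackets 22 mm wide overhang the deck by 18 mm, 24 to 44 mm above it. Origin: on the bench, 40 mm in front of the rail's face.
- rail_mid (a point): Middle of the rail's front face, at deck height. Axes: x square to the rail, away from the robot (the way to push), y along the rail to the left, z up. The rail is 500 mm long (250 each way), 24 mm high and 12 mm thick; the deck reaches 210 mm in front of its face.
- nose_left (a point): Lowest point of the left spring plunger, a brass pin with a rounded foot (3 mm radius, 20 mm wide along the rail) under the left bracket: 110 mm left of the rail's middle, 12 mm in front of its face, 9 mm above the deck when free. It springs straight up, taking 5 N to start and 1.25 N more per mm. The point itself is fixed to the shelf.
- nose_right (a point): The same for the right spring plunger, 110 mm to the right of the rail's middle.
- carrier: Egg carrier: turquoise slippery plastic bar 340 mm long (y) and 56 mm deep (x), 0.45 to 0.8 kg, loose on the deck; seven eggs fixed on top reach 40 mm up. Home, its rear lies on the rail and the plungers stand in front of its ridge and press it to the rail; sliding it along the rail then takes 7 to 12 N. Origin: centre of its underside; x to its rear, y along it to the left, z up.
- carrier_mid (a point): Middle of the carrier's length and depth, 11 mm above its underside; axes as the carrier's. Seen from here, x from -28 to +8 mm is a plain block 22 mm high with a flat upright front face; x from +8 to +28 mm is a flange 8 mm thick. A white ridge with 45 degree flanks runs along the flange; its crest is at x = +18 mm, 13 mm above the underside.
- rear_left (a point): Left rear corner of the carrier: on its rear face, at its left end, 4 mm above its underside. An end meets its plunger about 7 mm before home, the resistance is highest about 4 mm before home, the crest is past 2 mm before home, and from there the plunger draws the end in.
- rear_right (a point): Right rear corner of the carrier: on its rear face, at its right end, 4 mm above its underside. Snapping one end in takes 9 to 13 N on that end; forcing both in at once takes more than 20 N.
- stop: Orange end stop fixed on the deck, 225 mm left or right of the rail's middle: 20 mm along the rail (y, 10 mm each way), 28 mm high, reaching 55 mm forward from the rail's face. Origin: at deck height on the rail's face, middle of its width; axes as the rail's.
- probe: Temperature probe fixed at the other end of the rail, 225 mm from its middle: white clip 16 x 16 x 30 mm in front of the rail's face, and an upright steel stem 7 mm thick, up to 52 mm above the deck, 8 mm in front of the face. Origin: on the rail's face at deck height, middle of its width; axes as the rail's.
- tub: Clear lidded tub with turquoise clips, 212 x 156 x 67 mm, loose on the bench left of the shelf. Origin: centre of its underside.
- bottle: White bottle with a blue cap, 64 mm thick, 160 mm tall, standing loose on the bench right of the shelf. Origin: centre of its underside.
- meter: Flat grey thermometer box with a display, 50 x 90 x 24 mm, loose on the bench right of the shelf. Origin: centre of its underside.

How it is judged:
By the outcome, as a careful person would: the job done as asked, in the order asked, and still so for the second after the job is handed in, with the robot touching nothing.
It also fails if it takes over 72 s, if anything falls off the work surface, if the arm or the gripper's body presses on something with over 40 N, if the wrist force passes 120 N, or if a joint passes its speed limit or range.

## Robot

A 7-joint arm with a two-finger parallel gripper is mounted at the origin on the work surface. World frame = base frame: x ahead of the robot, y to its left, z up, the work surface at z = 0. Lengths are in m, angles in rad, forces in N, time in s.
With the tool pointing down it reaches from about 0.425 to 0.925 m from the base axis. Payload 6.8 kg.
Tool frame: the origin (TCP) lies at the very end of the fingers, on their centre line; the grasp point (between the pads) lies 19 mm behind it; z points along the fingers, y is the line along which they close (so a half turn about z gives the same grasp; the last joint's range is limited). The gripper opens to 85 mm and grips with 20 to 120 N. Pads are 22 mm wide; open, the fingers measure 114 mm over their backs; the gripper's body (76 mm by 85 mm) begins 54 mm behind the grasp point. The pads swing forward as they close: fully open they stand 13 mm farther back than shut.
Start: joints at [1.074, 0.477, 0.022, 1.555, -0.011, 1.109, -0.083], TCP at [0.256, -0.625, 0.231] pointing down, gripper open.
Joint ranges: [-2.96, 2.96], [-0.34, 2.1], [-1.41, 1.46], [0.24, 2.44], [-1.37, 4.51], [0.17, 1.92], [-2.96, 2.96]. Speed limits (rad/s): [2.39, 2.39, 3.14, 3.14, 3.14, 3.14, 3.14].

## Interface

Orientations are given as a rotation vector (axis times angle).
In Python, from bench import get_obs, viewer, r gives the robot as it stands. The module is installed in compiled form; this text tells all that it offers.
- The arm moves only by the tool play_rows, never from a script. Its argument "commands" is a list that holds one entry, the list of rows, each a list of 5 numbers: the gripper's target within -1 to 1 (shut at 1, half-way at 0, fully open at -1), then the shift along the tool's x, y, z scaled (see below), then the turn about the tool's z scaled (see below). A call has 1 to 12 rows; each row is the pose to reach, as a shift and turn from the pose commanded when the call began, along the tool's axes at that moment; what a row does not reach only later rows make up. The controller multiplies each number of a shift by 0.2 m and each number of a turn by pi/2 rad. A row lasts 1/12 s, in which the tool goes at most 41.7 mm and 7.16 degrees, less where a joint would pass 70% of its speed; a pose out of reach is approached as far as the arm can. A call with a number of a shift or a turn outside -1 to 1 is refused whole. A call with a gripper value outside its range is refused whole. The fingers move at their own pace and stop on an object; "grip_force" is the grip in N (left out, the last holds). Time passes only in rows, so rows that repeat a pose let the fingers close. It gives the time, the measured TCP pose, the force, the opening and the grip force at its end, in the units of the state.
- get_obs(): the state, without advancing time (a new reading comes with each control period).
- viewer.grab_frame(name): name is "scene" or "top"; returns a dict with "pixels" (400x640x3 uint8, red, green, blue), "fovy" (degrees; the focal length in pixels is half the picture's height over the tangent of half this angle, whatever the lens; pixels are square), "cx", "cy" (the principal point, pixels), "world_to_cam" (4x4, takes a point from world to camera coordinates). Camera axes: x right, y up, looking along -z (the intrinsics and any distortion apply to the point x, -y, -z); pixel columns grow to the right and rows downward; lengths in m; the calibration is good to about 2 mm. A picture is of the moment at which its call begins. There is no depth.
- r.hand_in(): hands the job in; it is judged then, once.
Trained networks look in a picture, given as the dict that the camera call returned (one of the last four; its "shot" number tells which), for a name from the list of things; names that differ only in an ending like _2 or _b are one class to them, and where a whole thing is asked for, a point or a joint stands for the part that bears it (a point fixed in the world has none). Each returns a list of dicts, best first, with "score" (0 to 1); they miss things now and then, are a little off and sometimes report something else, mostly with a low value. They report only what shows in the picture. A call takes as long as a camera call.
- viewer.trace(picture, thing): "pixels" (400x640 bool, what is visible of it) and "rect" ([left, top, right, bottom] in pixels, round what is visible of it).
The state is a dict: "clock": time; "joints": joint angles; "qvel": joint speeds; "tau": joint torques, N m; "tcp_pos": TCP position; "orientation": TCP orientation; "contact_force": force on the tool from outside, world axes, zero at the start; "moment": the same for the moment, N m; "grip_width": finger opening in m; "gripper_force": force on a finger pad.
Only numpy, scipy, OpenCV 4.12 (cv2) and the standard library are available. Lean on these libraries where they do the work, as an engineer would, in place of code of your own. Each camera call takes 0.05 s, during which the arm holds its last target. There are 200 camera calls.

## Working session

There is one attempt and no reset: what is moved stays moved. The work goes in short steps, Python scripts to look and compute and a tool call to move; the robot and the scene stay as the last step left them, time stands still between calls to the robot, and variables do not carry over. Pictures are saved under pics/ and viewed, at most 10 in all, crops included, and the job is handed in when it is done.

Besides the shell and the picture viewer there is one more tool, called after "Call:" as name(argument=value, ...) on one line, values as JSON. play_rows: Moves the arm, as the interface text tells. Shifts and turns lie within -1 to 1; 1 stands for 0.2 m of shift or pi/2 rad of turn. Its arguments: {"type":"object","properties":{"commands":{"type":"array","items":{"type":"array","items":{"type":"array","items":{"type":"number","minimum":-1,"maximum":1}}}},"grip_force":{"type":"number"}},"required":["commands"]}

```bash
mkdir -p pics
cat > h.py <<'E'
import numpy as np, cv2
from bench import get_obs, viewer, r
def K(f):
    F=200/np.tan(np.radians(f["fovy"])/2); return F
def proj(f,P):
    P=np.atleast_2d(P); M=np.array(f["world_to_cam"]); c=(M[:3,:3]@P.T).T+M[:3,3]
    F=K(f); return np.c_[f["cx"]+F*c[:,0]/-c[:,2], f["cy"]-F*c[:,1]/-c[:,2]]
def ray(f,uv,z):
    M=np.array(f["world_to_cam"]); R=M[:3,:3]; o=-R.T@M[:3,3]; F=K(f)
    uv=np.atleast_2d(uv).astype(float); d=np.c_[(uv[:,0]-f["cx"])/F,-(uv[:,1]-f["cy"])/F,-np.ones(len(uv))]@R
    return o+d*((z-o[2])/d[:,2])[:,None]
def save(f,n): cv2.imwrite("pics/"+n,cv2.cvtColor(f["pixels"],cv2.COLOR_RGB2BGR))
E
python3 - <<'E'
from h import *
print(get_obs())
for n in("top","scene"):
    f=viewer.grab_frame(n); save(f,n+"0.png"); print(n,{k:v for k,v in f.items() if k!="pixels"})
    for t in("shelf","carrier","stop","probe","tub","bottle","meter","nose_left","rear_left"):
        for d in viewer.trace(f,t)[:2]: print(t,round(d["score"],2),d["rect"],int(d["pixels"].sum()))
E
```

```text
{'clock': 0.0, 'joints': array([ 1.07390782,  0.47782459,  0.02232085,  1.55645467, -0.01149246,
        1.1092595 , -0.08313718]), 'qvel': array([-0.00081065, -0.00088949,  0.00097974,  0.0005457 ,  0.00028436,
       -0.00124349, -0.00110359]), 'tau': array([-1.34550460e-04, -5.96441424e+01,  1.60770837e+00, -2.81198376e+01,
        1.24318310e-02,  9.30433773e-03,  3.19117669e-05]), 'tcp_pos': array([ 0.25564521, -0.62408613,  0.23030755]), 'orientation': array([-3.08069870e+00, -6.06536751e-01,  7.56215339e-04]), 'contact_force': array([0.36013031, 0.26310887, 0.73335928]), 'moment': array([0.02275078, 0.01145739, 0.01272885]), 'gripper_force': 0.0, 'grip_width': 0.08597319150735382}
top {'fovy': 54.39738364922819, 'cx': 314.8339105076475, 'cy': 201.99832874416896, 'world_to_cam': array([[-0.00869627, -0.99989434, -0.01164813,  0.02240428],
       [ 0.98130633, -0.01077304,  0.19215056, -0.5562214 ],
       [-0.19225574, -0.00975939,  0.98129633, -0.87042006],
       [ 0.        ,  0.        ,  0.        ,  1.        ]]), 'shot': 1}
shelf 0.91 [190.2, 157.2, 403.8, 271.6] 16069
c
[... 524 characters left out ...]
73189,  0.69621395, -0.01212687, -0.43500979],
       [-0.48781241,  0.51516448,  0.70473017,  0.22809497],
       [ 0.49689031, -0.49989168,  0.70937179, -1.49335615],
       [ 0.        ,  0.        ,  0.        ,  1.        ]]), 'shot': 2}
shelf 0.85 [210.1, 147.3, 415.0, 285.5] 9994
carrier 0.71 [258.1, 173.2, 372.1, 248.7] 2589
carrier 0.15 [212.4, 150.1, 411.1, 282.6] 9939
stop 0.55 [248.8, 243.8, 269.7, 266.5] 250
tub 0.86 [367.9, 101.2, 448.2, 169.2] 3104
bottle 0.97 [189.2, 237.6, 222.8, 297.3] 1417
meter 0.97 [173.5, 236.5, 210.8, 270.7] 345
meter 0.71 [211.7, 146.7, 412.7, 283.7] 9754
nose_left 0.81 [211.0, 145.8, 414.0, 279.9] 9714
rear_left 0.65 [258.9, 172.3, 373.3, 243.3] 2436
```

```bash
ls; cat *.md 2>/dev/null | head -5
```

```text
h.py
pics
```

Run:
```python
import cv2
a=cv2.imread("pics/top0.png")[145:285,180:420]; cv2.imwrite("pics/top0c.png",cv2.resize(a,None,fx=3.3,fy=3.3,interpolation=cv2.INTER_CUBIC))
a=cv2.imread("pics/scene0.png")[100:300,170:450]; cv2.imwrite("pics/scene0c.png",cv2.resize(a,None,fx=2.8,fy=2.8,interpolation=cv2.INTER_CUBIC))
```

```text
(no output)
```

View pics/top0c.png

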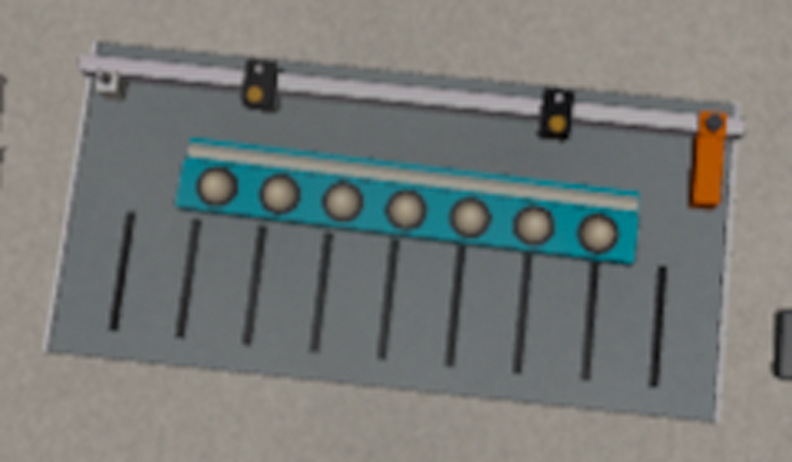

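View pics/scene0c.png

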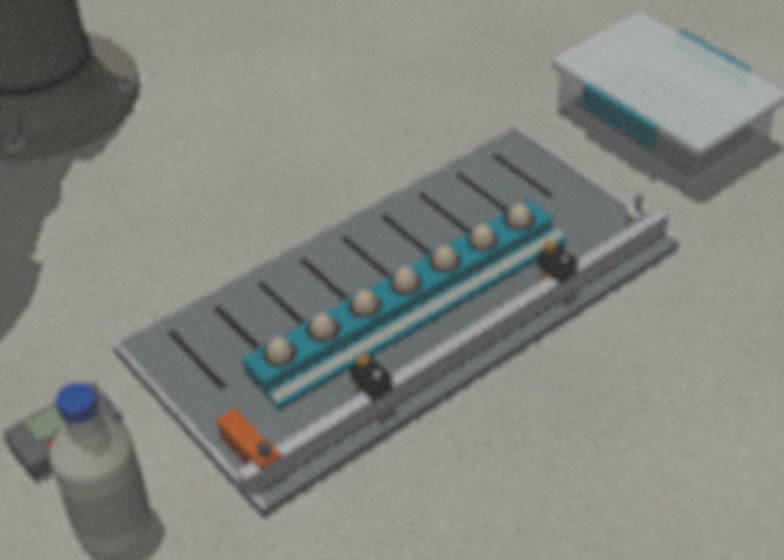

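```bash
cat > fit0.py <<'E'
from h import *
from scipy.optimize import least_squares
def full(c,s,o): return (np.array(c,float)+.5)/s-.5+np.array(o)
ft=viewer.grab_frame("top"); fs=viewer.grab_frame("scene")
T=lambda *c: full(c,3.3,(180,145)); S=lambda *c: full(c,2.8,(170,100))
def fit(pts,x0,scene=True):
    def res(p,):
        c,s=np.cos(p[2]),np.sin(p[2]); out=[]
        for f,uv,(x,y,z) in pts:
            out.append(proj(f,[p[0]+c*x-s*y,p[1]+s*x+c*y,z])[0]-uv)
        return np.array(out).ravel()
    q=least_squares(res,x0,loss="soft_l1"); print(q.x.round(4)); print(res(q.x).reshape(-1,2).round(1).tolist()); return q.x
shelf_t=[(ft,T(47,352),(-.21,.25,.012)),(ft,T(716,421),(-.21,-.25,.012)),(ft,T(97,43),(.03,.25,.012)),(ft,T(735,104),(.03,-.25,.012)),(ft,T(690,204),(-.055,-.215,.04)),(ft,T(714,208),(-.055,-.235,.04))]
shelf_s=[(fs,S(117,348),(-.21,-.25,.012)),(fs,S(264,513),(.03,-.25,.006)),(fs,S(515,129),(-.21,.25,.012)),(fs,S(677,243),(.03,.25,.012))]
car_t=[(ft,T(177,207),(-.028,.17,.034)),(ft,T(633,264),(-.028,-.17,.034)),(ft,T(190,138),(.028,.17,.02)),(ft,T(637,190),(.028,-.17,.02))]
car_s=[(fs,S(279,400),(.028,-.17,.016)),(fs,S(565,238),(.028,.17,.02)),(fs,S(247,360),(-.028,-.17,.034)),(fs,S(535,198),(-.028,.17,.034))]
for n,l in (("shelf t",shelf_t),("s",shelf_s),("both",shelf_t+shelf_s),("car t",car_t),("s",car_s),("both",car_t+car_s)):
    print(n); fit(l,[.7,0,0])
E
python3 fit0.py
```

```text
shelf t
[ 0.6259  0.0469 -0.1125]
[[-2.5, 0.1], [0.4, 0.8], [-2.2, -0.3], [0.7, 0.3], [0.1, -0.3], [1.1, -0.7]]
s
[ 0.6265  0.0449 -0.1074]
[[-1.5, -0.4], [-0.0, 1.3], [0.1, -0.9], [1.4, -0.6]]
both
[ 0.6259  0.0463 -0.111 ]
[[-2.1, 0.3], [0.8, 0.7], [-2.0, -0.2], [1.0, 0.1], [0.4, -0.5], [1.5, -0.9], [-1.1, -1.2], [-0.0, 0.5], [0.7, -1.1], [1.7, -0.8]]
car t
[ 0.5546  0.0457 -0.1323]
[[-1.1, -0.0], [0.4, -0.4], [-0.1, -0.1], [0.6, 0.4]]
s
[ 0.5543  0.0479 -0.1411]
[[0.5, 2.2], [1.8, -0.1], [-1.2, -1.8], [-0.7, -0.2]]
both
[ 0.5547  0.0461 -0.1331]
[[-1.3, -0.1], [0.2, -0.3], [-0.3, -0.1], [0.4, 0.4], [0.5, 3.0], [1.2, -0.0], [-1.4, -1.0], [-1.4, -0.0]]
```

```bash
cat > h2.py <<'E'
from h import *
def projd(f,P,k):
    M=np.array(f["world_to_cam"]).copy(); M=np.diag([1,-1,-1,1.])@M; F=K(f)
    A=np.array([[F,0,f["cx"]],[0,F,f["cy"]],[0,0,1]])
    return cv2.projectPoints(np.atleast_2d(P).astype(float),cv2.Rodrigues(M[:3,:3])[0],M[:3,3],A,np.array([k,0,0,0.]))[0][:,0]
def w(p,x,y,z):
    c,s=np.cos(p[2]),np.sin(p[2]); return [p[0]+c*x-s*y,p[1]+s*x+c*y,z]
def rel(a,b):
    c,s=np.cos(a[2]),np.sin(a[2]); d=b[:2]-a[:2]; return np.array([c*d[0]+s*d[1],-s*d[0]+c*d[1],b[2]-a[2]])
E
cat >> fit0.py <<'E'
print("==== with distortion")
from h2 import *
def res(v):
    o=[]
    for pts,p in ((shelf_t+shelf_s,v[:3]),(car_t+car_s,v[3:6])):
        for f,uv,q in pts: o.append(projd(f,w(p,*q),v[6] if f is ft else v[7])[0]-uv)
    return np.array(o).ravel()
q=least_squares(res,[.626,.046,-.11,.555,.046,-.133,0,0],loss="soft_l1"); print(q.x.round(4)); print(res(q.x).reshape(-1,2).round(1).tolist())
print("rel",rel(q.x[:3],q.x[3:6]).round(4)); np.save("fit.npy",q.x)
for n in("bottle","meter","tub"):
    d=viewer.trace(ft,n)[0]; b=d["rect"]; print(n,ray(ft,[[b[0],b[1]],[b[2],b[3]]],.02).round(3).tolist())
E
python3 fit0.py | sed -n '/====/,$p'
```

```text
==== with distortion
[ 0.6254  0.0455 -0.1112  0.5545  0.0463 -0.1333 -0.1574 -0.2716]
[[0.4, -0.4], [0.1, 0.0], [-0.2, 0.6], [0.5, 0.5], [0.3, -0.3], [1.2, -0.7], [0.2, -1.4], [0.3, -0.3], [0.2, -0.7], [0.4, -0.5], [-0.8, -0.1], [-0.1, -0.4], [0.2, -0.0], [0.2, 0.5], [0.7, 2.7], [1.0, 0.0], [-1.1, -1.2], [-1.5, 0.1]]
rel [-0.0705 -0.0071 -0.0221]Traceback (most recent call last):
  File "fit0.py", line 29, in <module>
    d=viewer.trace(ft,n)[0]; b=d["rect"]; print(n,ray(ft,[[b[0],b[1]],[b[2],b[3]]],.02).round(3).tolist())
      ~~~~~~~~~~~~~~~~~~^^^
IndexError: list index out of range
```

Call:
play_rows(commands=[[[1,0.785,-0.6,0,0.318],[1,0.785,-0.6,0,0.318],[1,0.785,-0.6,0,0.318],[1,0.785,-0.6,0,0.318],[1,0.785,-0.6,0,0.318],[1,0.785,-0.6,0,0.318],[1,0.785,-0.6,0,0.318],[1,0.785,-0.6,0,0.318]]], grip_force=40)

```text
clock: 1.92
tcp_pos: [0.3553, -0.4547, 0.2316]
orientation: [3.136, -0.174, -0.0]
contact_force: [0.4, -0.4, -0.3]
grip_width: -0.0002
gripper_force: 0.0
```

```bash
cat > st.py <<'E'
from h2 import *
v=np.load("fit.npy")[:3]; o=get_obs(); R=cv2.Rodrigues(np.array(o["orientation"]))[0]
yaw=np.arctan2(R[1,0],R[0,0]); q=rel(v,np.r_[o["tcp_pos"][:2],yaw]); c,s=np.cos(v[2]),np.sin(v[2]); F=o["contact_force"]
print("t",round(o["clock"],2),"rail x,y mm",(q[:2]*1e3).round(1),"dyaw",q[2].round(4),"z",(o["tcp_pos"][2]*1e3).round(1),"F rail",np.round([c*F[0]+s*F[1],-s*F[0]+c*F[1],F[2]],1),"w",round(o["grip_width"],3))
E
python3 st.py
```

```text
t 1.92 rail x,y mm [-212.9 -527.2] dyaw 0.0006 z 231.6 F rail [ 0.4 -0.4 -0.3] w -0.0
```

Call:
play_rows(commands=[[[1,0.1,-1,0,0],[1,0.1,-1,0,0],[1,0.1,-1,0,0],[1,0.1,-1,0,0],[1,0.1,-1,0,0]]])

```text
clock: 2.33
tcp_pos: [0.3974, -0.2567, 0.2314]
orientation: [3.136, -0.177, 0.0]
contact_force: [0.3, 0.8, -0.2]
grip_width: 0.0001
gripper_force: 0.0
```

Call:
play_rows(commands=[[[1,0.25,-1,0,0],[1,0.25,-1,0,0],[1,0.25,-1,0,0],[1,0.25,-1,0,0],[1,0.25,-1,0,0]]])

```text
clock: 2.75
tcp_pos: [0.4703, -0.0641, 0.2317]
orientation: [3.136, -0.179, 0.002]
contact_force: [-0.2, -1.1, 0.4]
grip_width: -0.0
gripper_force: 0.0
```

Call:
play_rows(commands=[[[1,0,-0.635,0.85,0],[1,0,-0.635,0.85,0],[1,0,-0.635,0.85,0],[1,0,-0.635,0.85,0],[1,0,-0.635,0.85,0],[1,0,-0.635,0.85,0],[1,0,-0.635,0.85,0]]])

```text
clock: 3.33
tcp_pos: [0.4827, 0.0618, 0.0592]
orientation: [3.136, -0.173, -0.007]
contact_force: [0.6, 0.1, -0.9]
grip_width: -0.0004
gripper_force: 0.0
```

```bash
python3 st.py
```

```text
t 3.33 rail x,y mm [-143.7    0.3] dyaw 0.0013 z 59.2 F rail [ 0.5  0.1 -0.9] w -0.0
```

Call:
play_rows(commands=[[[1,0,0,0.205,0],[1,0,0,0.205,0],[1,0.08,0,0.205,0],[1,0.12,0,0.205,0],[1,0.14,0,0.205,0],[1,0.15,0,0.205,0],[1,0.16,0,0.205,0],[1,0.17,0,0.205,0],[1,0.18,0,0.205,0],[1,0.19,0,0.205,0],[1,0.2,0,0.205,0],[1,0.2,0,0.205,0]]])

```text
clock: 4.33
tcp_pos: [0.5235, 0.0575, 0.0203]
orientation: [3.137, -0.174, 0.0]
contact_force: [-0.5, 0.3, 0.1]
grip_width: 0.0001
gripper_force: 0.2
```

```bash
python3 st.py
```

```text
t 4.33 rail x,y mm [-102.6    0.6] dyaw 0.0006 z 20.3 F rail [-0.5  0.2  0.1] w 0.0
```

Call:
play_rows(commands=[[[1,0.01,0,0,0],[1,0.02,0,0,0],[1,0.03,0,0,0],[1,0.04,0,0,0],[1,0.05,0,0,0],[1,0.06,0,0,0],[1,0.07,0,0,0],[1,0.08,0,0,0],[1,0.09,0,0,0],[1,0.1,0,0,0]]])

```text
clock: 5.17
tcp_pos: [0.5433, 0.0553, 0.0203]
orientation: [3.137, -0.174, -0.0]
contact_force: [-1.5, 0.2, -0.9]
grip_width: 0.0001
gripper_force: 0.6
```

```bash
python3 st.py
python3 - <<'E'
from h import *
f=viewer.grab_frame("top"); save(f,"top1.png"); a=f["pixels"][145:285,180:420,::-1]
cv2.imwrite("pics/top1c.png",cv2.resize(a,None,fx=3.3,fy=3.3,interpolation=cv2.INTER_CUBIC))
E
```

```text
t 5.17 rail x,y mm [-82.7   0.6] dyaw 0.0005 z 20.3 F rail [-1.5  0.  -0.9] w 0.0
```

View pics/top1c.png

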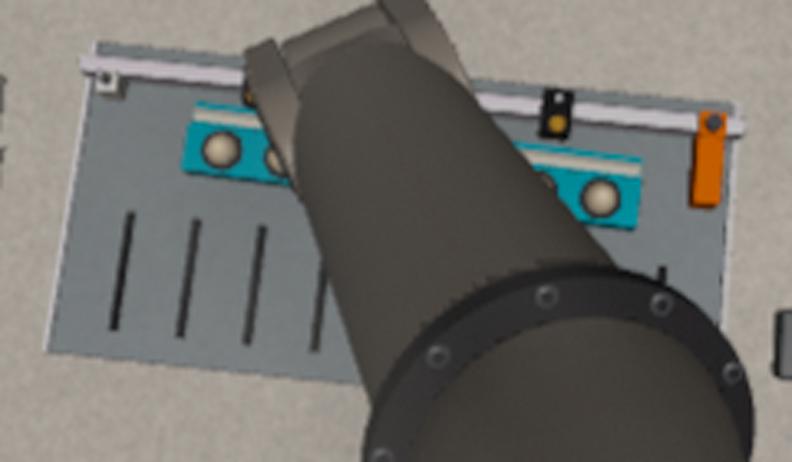

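```bash
cat > fc.py <<'E'
from h2 import *; from scipy.optimize import least_squares
# usage: fitcar(frame, full-res corner pixels FL,FR,RL,RR or None)
def fitcar(f,uv,k=-.1574):
    v=np.load("fit.npy"); Q=[(-.028,.17,.034),(-.028,-.17,.034),(.028,.17,.02),(.028,-.17,.02)]
    g=lambda p:np.concatenate([projd(f,w(p,*q),k)[0]-u for q,u in zip(Q,uv) if u is not None])
    s=least_squares(g,[.6,.04,-.12],x_scale=[.01,.01,.01]); print("res",s.fun.round(1)); r=rel(v[:3],s.x); print("carrier rel",r.round(4),"gap L/R plunger mm",[round(1e3*-(r[0]+.028+ -np.sin(r[2])*(y-r[1])),1) for y in(.11,-.11)]); return s.x
if __name__=="__main__":
    import sys
    f=viewer.grab_frame("top"); a=list(map(float,sys.argv[1:])); fitcar(f,[(np.array(a[i:i+2])+.5)/3.3-.5+[180,145] for i in(0,2,4,6)])
E
python3 fc.py 183 172 636 229 197 102 641 157
```

```text
res [-0.6 -0.4  0.2 -0.3  0.1  0.4  0.2  0.3]
carrier rel [-0.0438 -0.0083 -0.0265] gap L/R plunger mm [np.float64(12.7), np.float64(18.5)]
```

Call:
play_rows(commands=[[[1,-0.03,0,0,0],[1,-0.03,0.17,0,0],[1,-0.03,0.343,0,0],[1,-0.03,0.343,0,0],[1,-0.012,0.343,0,0],[1,-0.003,0.343,0,0],[1,0.004,0.343,0,0],[1,0.011,0.343,0,0],[1,0.018,0.343,0,0],[1,0.025,0.343,0,0],[1,0.03,0.343,0,0],[1,0.03,0.343,0,0]]])

```text
clock: 6.27
tcp_pos: [0.5419, -0.0131, 0.0203]
orientation: [-3.137, 0.173, -0.001]
contact_force: [-0.4, -0.9, 0.6]
grip_width: -0.0002
gripper_force: 0.1
```

```bash
python3 st.py
```

```text
t 6.27 rail x,y mm [-76.5 -67.6] dyaw 0.001 z 20.3 F rail [-0.3 -0.9  0.6] w -0.0
```

Call:
play_rows(commands=[[[1,-0.05,0,0,0],[1,-0.05,-0.2,0,0],[1,-0.05,-0.4,0,0],[1,-0.05,-0.6,0,0],[1,-0.05,-0.8,0,0],[1,-0.05,-0.9,0,0],[1,-0.05,-0.9,0,0],[1,-0.04,-0.9,0,0]]])

```text
clock: 6.93
tcp_pos: [0.5524, 0.168, 0.0203]
orientation: [-3.137, 0.168, 0.0]
contact_force: [-0.4, -1.0, 0.2]
grip_width: -0.0001
gripper_force: 0.0
```

```bash
python3 st.py
cat > shot.py <<'E'
import sys
from h import *
f=viewer.grab_frame("top"); a=f["pixels"][145:285,180:420,::-1]
cv2.imwrite("pics/"+sys.argv[1],cv2.resize(a,None,fx=3.3,fy=3.3,interpolation=cv2.INTER_CUBIC))
E
python3 shot.py top2c.png
```

```text
t 6.93 rail x,y mm [-86.1 113.6] dyaw 0.0041 z 20.3 F rail [-0.3 -1.1  0.2] w -0.0
```

View pics/top2c.png

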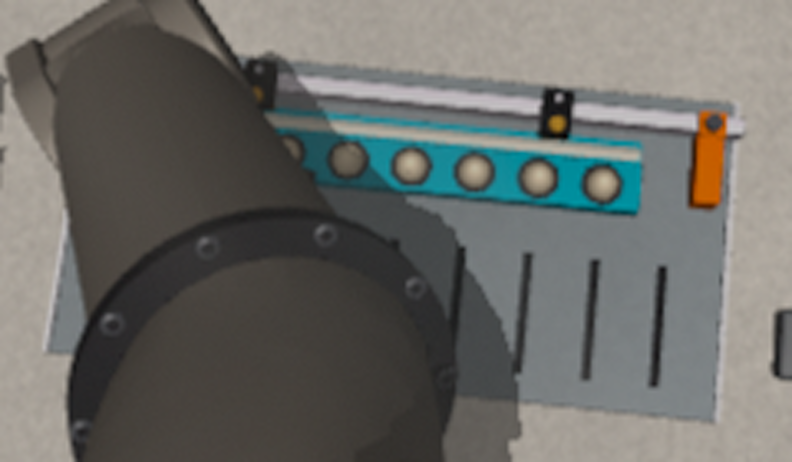

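Call:
play_rows(commands=[[[1,0.02,0,0,0],[1,0.03,0,0,0],[1,0.035,0,0,0],[1,0.04,0,0,0],[1,0.045,0,0,0],[1,0.05,0,0,0],[1,0.055,0,0,0],[1,0.055,0,0,0]]])

```text
clock: 7.65
tcp_pos: [0.5645, 0.165, 0.0203]
orientation: [-3.137, 0.174, -0.0]
contact_force: [-0.2, -0.5, 0.4]
grip_width: -0.0
gripper_force: 0.1
```

```bash
python3 st.py
```

```text
t 7.65 rail x,y mm [-73.8 111.9] dyaw 0.0003 z 20.3 F rail [-0.2 -0.5  0.4] w -0.0
```

Call:
play_rows(commands=[[[1,0.002,0,0,0],[1,0.004,0,0,0],[1,0.006,0,0,0],[1,0.008,0,0,0],[1,0.01,0,0,0],[1,0.01,0,0,0]]])

```text
clock: 8.15
tcp_pos: [0.5652, 0.165, 0.02]
orientation: [3.136, -0.173, -0.003]
contact_force: [-5.5, 1.1, 1.7]
grip_width: -0.0001
gripper_force: 2.6
```

```bash
python3 st.py
```

```text
t 8.15 rail x,y mm [-73.2 112. ] dyaw 0.001 z 20.0 F rail [-5.5  0.5  1.7] w -0.0
```

Call:
play_rows(commands=[[[1,0.0025,0,0,0],[1,0.005,0,0,0],[1,0.0075,0,0,0],[1,0.01,0,0,0],[1,0.01,0,0,0]]])

```text
clock: 8.57
tcp_pos: [0.5656, 0.1648, 0.0195]
orientation: [3.136, -0.172, -0.008]
contact_force: [-7.7, 1.6, 2.8]
grip_width: 0.0002
gripper_force: 4.2
```

Call:
play_rows(commands=[[[1,0.002,0,0,0],[1,0.004,0,0,0],[1,0.005,0,0,0],[1,0.005,0,0,0]]])

```text
clock: 8.9
tcp_pos: [0.566, 0.1648, 0.0194]
orientation: [3.135, -0.172, -0.009]
contact_force: [-9.6, 1.3, 2.9]
grip_width: 0.0001
gripper_force: 4.8
```

```bash
python3 st.py
```

```text
t 8.9 rail x,y mm [-72.3 111.9] dyaw 0.0016 z 19.4 F rail [-9.7  0.2  2.9] w 0.0
```

Call:
play_rows(commands=[[[1,0.002,0,0,0],[1,0.004,0,0,0],[1,0.005,0,0,0],[1,0.005,0,0,0]]])

```text
clock: 9.23
tcp_pos: [0.5665, 0.1648, 0.0193]
orientation: [3.135, -0.172, -0.01]
contact_force: [-9.9, 1.0, 3.3]
grip_width: 0.0001
gripper_force: 5.3
```

Call:
play_rows(commands=[[[1,0.002,0,0,0],[1,0.004,0,0,0],[1,0.004,0,0,0],[1,0.004,0,0,0]]])

```text
clock: 9.57
tcp_pos: [0.5671, 0.1647, 0.0192]
orientation: [3.135, -0.172, -0.011]
contact_force: [-10.3, 1.4, 3.5]
grip_width: 0.0005
gripper_force: 5.5
```

```bash
python3 st.py
```

```text
t 9.57 rail x,y mm [-71.2 111.9] dyaw 0.0018 z 19.2 F rail [-10.4   0.2   3.5] w 0.001
```

Call:
play_rows(commands=[[[1,0.002,0,0,0],[1,0.004,0,0,0],[1,0.004,0,0,0],[1,0.004,0,0,0]]])

```text
clock: 9.9
tcp_pos: [0.5705, 0.164, 0.0196]
orientation: [3.136, -0.173, -0.004]
contact_force: [-4.7, 0.5, -1.2]
grip_width: 0.0003
gripper_force: 2.5
```

Call:
play_rows(commands=[[[1,0.002,0,0,0],[1,0.003,0,0,0],[1,0.003,0,0,0],[1,0.003,0,0,0]]])

```text
clock: 10.23
tcp_pos: [0.5706, 0.164, 0.0196]
orientation: [3.136, -0.173, -0.006]
contact_force: [-8.2, 0.5, 1.2]
grip_width: -0.0001
gripper_force: 3.7
```

```bash
python3 st.py
```

```text
t 10.23 rail x,y mm [-67.7 111.6] dyaw 0.0008 z 19.6 F rail [-8.2 -0.4  1.2] w -0.0
```

Call:
play_rows(commands=[[[1,-0.09,0,0,0],[1,-0.09,0.05,0,0],[1,-0.09,0.2,0,0],[1,-0.09,0.4,0,0],[1,-0.09,0.6,0,0],[1,-0.09,0.8,0,0],[1,-0.09,1,0,0],[1,-0.09,1,0,0]]])

```text
clock: 10.9
tcp_pos: [0.5322, -0.0447, 0.0205]
orientation: [3.129, -0.194, 0.002]
contact_force: [-0.5, -0.7, -0.1]
grip_width: 0.0002
gripper_force: 0.0
```

Call:
play_rows(commands=[[[1,0,0.125,0,0],[1,0,0.125,0,0],[1,0,0.125,0,0]]])

```text
clock: 11.15
tcp_pos: [0.5308, -0.0598, 0.0207]
orientation: [3.135, -0.18, 0.003]
contact_force: [-0.1, 0.7, -0.0]
grip_width: 0.0003
gripper_force: 0.0
```

```bash
python3 st.py; python3 shot.py top3c.png
```

```text
t 11.15 rail x,y mm [ -82.3 -115.2] dyaw -0.0032 z 20.7 F rail [-0.2  0.7 -0. ] w 0.0
```

View pics/top3c.png

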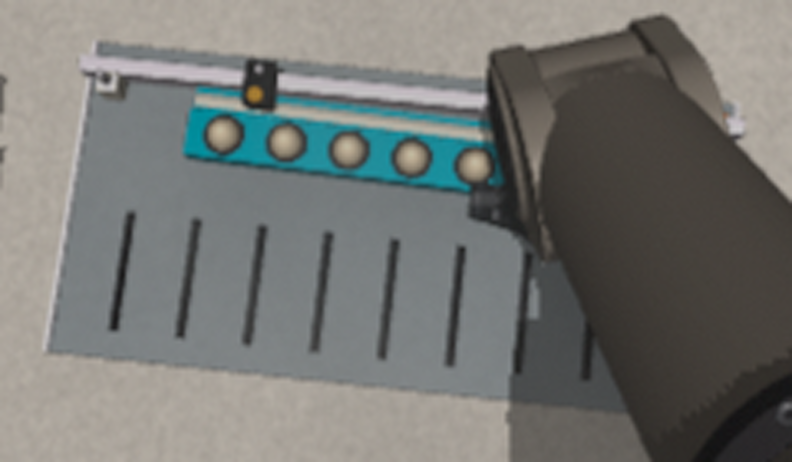

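Call:
play_rows(commands=[[[1,0.01,0,0,0],[1,0.02,0,0,0],[1,0.025,0,0,0],[1,0.03,0,0,0],[1,0.035,0,0,0],[1,0.035,0,0,0]]])

```text
clock: 11.7
tcp_pos: [0.537, -0.058, 0.0203]
orientation: [-3.137, 0.173, -0.0]
contact_force: [0.2, -0.5, -0.4]
grip_width: 0.0002
gripper_force: 0.0
```

Call:
play_rows(commands=[[[1,0.003,0,0,0],[1,0.006,0,0,0],[1,0.009,0,0,0],[1,0.009,0,0,0]]])

```text
clock: 12.03
tcp_pos: [0.5387, -0.0585, 0.0203]
orientation: [3.137, -0.174, 0.0]
contact_force: [-0.1, -0.7, 1.4]
grip_width: -0.0001
gripper_force: 0.0
```

```bash
python3 st.py
```

```text
t 12.03 rail x,y mm [ -74.7 -113. ] dyaw 0.0005 z 20.3 F rail [ 0.  -0.7  1.4] w -0.0
```

Call:
play_rows(commands=[[[1,0.003,0,0,0],[1,0.006,0,0,0],[1,0.009,0,0,0],[1,0.009,0,0,0]]])

```text
clock: 12.37
tcp_pos: [0.5397, -0.0587, 0.0201]
orientation: [3.137, -0.174, -0.002]
contact_force: [-2.3, 0.5, 1.4]
grip_width: 0.0001
gripper_force: 1.0
```

Call:
play_rows(commands=[[[1,0.002,0,0,0],[1,0.004,0,0,0],[1,0.005,0,0,0],[1,0.005,0,0,0]]])

```text
clock: 12.7
tcp_pos: [0.5399, -0.0588, 0.0199]
orientation: [3.136, -0.174, -0.004]
contact_force: [-4.8, -0.1, 1.4]
grip_width: 0.0003
gripper_force: 2.6
```

```bash
python3 st.py
```

```text
t 12.7 rail x,y mm [ -73.4 -113.2] dyaw 0.0004 z 19.9 F rail [-4.8 -0.7  1.4] w 0.0
```

Call:
play_rows(commands=[[[1,0.002,0,0,0],[1,0.004,0,0,0],[1,0.006,0,0,0],[1,0.006,0,0,0]]])

```text
clock: 13.03
tcp_pos: [0.5399, -0.0589, 0.0196]
orientation: [3.136, -0.174, -0.008]
contact_force: [-7.0, 1.2, 1.9]
grip_width: -0.0001
gripper_force: 3.7
```

Call:
play_rows(commands=[[[1,0.002,0,0,0],[1,0.004,0,0,0],[1,0.005,0,0,0],[1,0.005,0,0,0]]])

```text
clock: 13.37
tcp_pos: [0.5402, -0.059, 0.0194]
orientation: [3.136, -0.174, -0.01]
contact_force: [-7.8, 0.2, 2.0]
grip_width: 0.0002
gripper_force: 4.3
```

Call:
play_rows(commands=[[[1,0.002,0,0,0],[1,0.004,0,0,0],[1,0.005,0,0,0],[1,0.005,0,0,0]]])

```text
clock: 13.7
tcp_pos: [0.5407, -0.0591, 0.0193]
orientation: [3.136, -0.174, -0.011]
contact_force: [-10.6, 0.5, 2.1]
grip_width: 0.0
gripper_force: 4.8
```

```bash
python3 st.py
```

```text
t 13.7 rail x,y mm [ -72.6 -113.4] dyaw 0.0005 z 19.3 F rail [-10.6  -0.7   2.1] w 0.0
```

Call:
play_rows(commands=[[[1,0.002,0,0,0],[1,0.004,0,0,0],[1,0.004,0,0,0],[1,0.004,0,0,0]]])

```text
clock: 14.03
tcp_pos: [0.5412, -0.0593, 0.0192]
orientation: [3.136, -0.174, -0.012]
contact_force: [-9.7, 0.2, 2.1]
grip_width: 0.0001
gripper_force: 5.0
```

Call:
play_rows(commands=[[[1,0.002,0,0,0],[1,0.004,0,0,0],[1,0.004,0,0,0],[1,0.004,0,0,0]]])

```text
clock: 14.37
tcp_pos: [0.5416, -0.0594, 0.0191]
orientation: [3.136, -0.174, -0.013]
contact_force: [-11.8, 0.9, 3.0]
grip_width: -0.0004
gripper_force: 5.4
```

```bash
python3 st.py
```

```text
t 14.37 rail x,y mm [ -71.6 -113.6] dyaw 0.0004 z 19.1 F rail [-11.8  -0.4   3. ] w -0.0
```

Call:
play_rows(commands=[[[1,0.002,0,0,0],[1,0.004,0,0,0],[1,0.004,0,0,0],[1,0.004,0,0,0]]])

```text
clock: 14.7
tcp_pos: [0.546, -0.0596, 0.0198]
orientation: [3.137, -0.174, -0.002]
contact_force: [-2.2, -0.3, -0.4]
grip_width: 0.0002
gripper_force: 0.6
```

Call:
play_rows(commands=[[[1,0.002,0,0,0],[1,0.003,0,0,0],[1,0.003,0,0,0],[1,0.003,0,0,0]]])

```text
clock: 15.03
tcp_pos: [0.5467, -0.0596, 0.0201]
orientation: [3.136, -0.174, -0.003]
contact_force: [-4.3, -0.9, -0.9]
grip_width: 0.0001
gripper_force: 2.5
```

```bash
python3 st.py
```

```text
t 15.03 rail x,y mm [ -66.6 -113.2] dyaw 0.0004 z 20.1 F rail [-4.1 -1.4 -0.9] w 0.0
```

Call:
play_rows(commands=[[[1,-0.05,0,0,0],[1,-0.12,0,0,0],[1,-0.12,-0.2,0,0],[1,-0.12,-0.4,0,0],[1,-0.12,-0.6,0,0],[1,-0.12,-0.8,0,0],[1,-0.12,-1,0,0],[1,-0.12,-1,0,0]]])

```text
clock: 15.7
tcp_pos: [0.5474, 0.1545, 0.022]
orientation: [-3.128, 0.155, -0.009]
contact_force: [0.2, 1.3, 0.1]
grip_width: 0.0001
gripper_force: 0.0
```

Call:
play_rows(commands=[[[1,0,-0.2,0,0],[1,0,-0.4,0,0],[1,0,-0.49,0,0],[1,0,-0.49,0,0],[1,0,-0.49,0,0]]])

```text
clock: 16.12
tcp_pos: [0.5571, 0.2414, 0.0208]
orientation: [-3.135, 0.169, -0.003]
contact_force: [0.5, -0.8, 0.0]
grip_width: 0.0002
gripper_force: 0.0
```

```bash
python3 st.py; python3 shot.py top4c.png
```

```text
t 16.12 rail x,y mm [-89.7 187. ] dyaw 0.0034 z 20.8 F rail [ 0.6 -0.7  0. ] w 0.0
```

View pics/top4c.png

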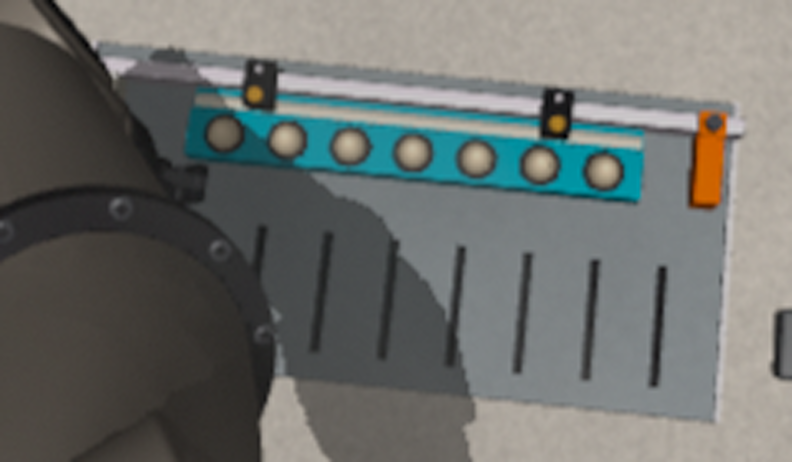

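```bash
python3 fc.py 186 156 639 202 197 88 643 133; python3 st.py
```

```text
res [-0.6 -0.1  0.2 -0.   0.5  0.2 -0.1 -0.1]
carrier rel [-0.0282 -0.0083 -0.0033] gap L/R plunger mm [np.float64(-0.2), np.float64(0.6)]
t 16.22 rail x,y mm [-89.3 183.6] dyaw -0.0007 z 20.4 F rail [-0.6 -0.3 -0.1] w 0.0
```

Call:
play_rows(commands=[[[1,0.08,0,0,0],[1,0.16,0,0,0],[1,0.24,0,0,0],[1,0.24,0,0,0],[1,0.24,0.01,0,0],[1,0.24,0.02,0,0],[1,0.24,0.03,0,0],[1,0.24,0.035,0,0],[1,0.24,0.035,0,0]]])

```text
clock: 16.97
tcp_pos: [0.6029, 0.2267, 0.0203]
orientation: [3.136, -0.174, -0.001]
contact_force: [0.0, -0.2, 0.2]
grip_width: 0.0001
gripper_force: 0.0
```

Call:
play_rows(commands=[[[1,0,0.003,0,0],[1,0,0.006,0,0],[1,0,0.009,0,0],[1,0,0.01,0,0],[1,0,0.01,0,0]]])

```text
clock: 17.38
tcp_pos: [0.6032, 0.2252, 0.0203]
orientation: [-3.137, 0.174, 0.0]
contact_force: [0.1, -0.7, 0.1]
grip_width: 0.0004
gripper_force: 0.0
```

```bash
python3 st.py
```

```text
t 17.38 rail x,y mm [-42.  176.1] dyaw 0.0006 z 20.3 F rail [ 0.2 -0.7  0.1] w 0.0
```

Call:
play_rows(commands=[[[1,0,0.003,0,0],[1,0,0.006,0,0],[1,0,0.009,0,0],[1,0,0.01,0,0],[1,0,0.01,0,0]]])

```text
clock: 17.8
tcp_pos: [0.6032, 0.225, 0.0206]
orientation: [-3.134, 0.172, -0.001]
contact_force: [-0.2, 4.9, -2.1]
grip_width: -0.0001
gripper_force: 2.5
```

Call:
play_rows(commands=[[[1,0,0.003,0,0],[1,0,0.006,0,0],[1,0,0.008,0,0],[1,0,0.008,0,0]]])

```text
clock: 18.13
tcp_pos: [0.6032, 0.2249, 0.0207]
orientation: [-3.133, 0.171, -0.002]
contact_force: [1.8, 7.3, -2.0]
grip_width: -0.0001
gripper_force: 3.8
```

```bash
python3 st.py
```

```text
t 18.13 rail x,y mm [-42.1 175.8] dyaw 0.0025 z 20.7 F rail [ 1.   7.4 -2. ] w -0.0
```

Call:
play_rows(commands=[[[1,0,0.003,0.002,0],[1,0,0.005,0.004,0],[1,0,0.006,0.005,0],[1,0,0.006,0.005,0]]])

```text
clock: 18.47
tcp_pos: [0.6033, 0.2249, 0.0205]
orientation: [-3.131, 0.169, -0.004]
contact_force: [-0.8, 9.1, 1.8]
grip_width: 0.0
gripper_force: 4.5
```

Call:
play_rows(commands=[[[1,0,0.003,0,0],[1,0,0.005,0,0],[1,0,0.006,0,0],[1,0,0.006,0,0]]])

```text
clock: 18.8
tcp_pos: [0.6032, 0.2239, 0.0205]
orientation: [-3.131, 0.169, -0.004]
contact_force: [0.4, 8.8, 1.1]
grip_width: 0.0003
gripper_force: 4.7
```

```bash
python3 st.py
```

```text
t 18.8 rail x,y mm [-41.9 174.8] dyaw 0.0032 z 20.5 F rail [-0.6  8.8  1.1] w 0.0
```

Call:
play_rows(commands=[[[1,0,0.003,0,0],[1,0,0.007,0,0],[1,0,0.011,0,0],[1,0,0.015,0,0],[1,0,0.019,0,0],[1,0,0.023,0,0],[1,0,0.027,0,0],[1,0,0.031,0,0],[1,0,0.035,0,0],[1,0,0.039,0,0],[1,0,0.043,0,0],[1,0,0.047,0,0]]])

```text
clock: 19.8
tcp_pos: [0.6021, 0.2147, 0.0205]
orientation: [-3.131, 0.169, -0.004]
contact_force: [0.5, 9.3, 1.7]
grip_width: -0.0004
gripper_force: 4.9
```

```bash
python3 st.py
```

```text
t 19.8 rail x,y mm [-42.  165.6] dyaw 0.0033 z 20.5 F rail [-0.5  9.3  1.7] w -0.0
```

Steady at about 9 N; 26 mm remain.

Call:
play_rows(commands=[[[1,0,0.005,0,0],[1,0,0.01,0,0],[1,0,0.015,0,0],[1,0,0.02,0,0],[1,0,0.025,0,0],[1,0,0.03,0,0],[1,0,0.035,0,0],[1,0,0.04,0,0],[1,0,0.045,0,0],[1,0,0.05,0,0],[1,0,0.055,0,0],[1,0,0.06,0,0]]])

```text
clock: 20.8
tcp_pos: [0.6008, 0.2028, 0.0205]
orientation: [-3.131, 0.169, -0.004]
contact_force: [-0.7, 10.2, 2.6]
grip_width: -0.0002
gripper_force: 4.9
```

Call:
play_rows(commands=[[[1,0,0.004,0,0],[1,0,0.008,0,0],[1,0,0.012,0,0],[1,0,0.016,0,0],[1,0,0.02,0,0],[1,0,0.024,0,0],[1,0,0.028,0,0],[1,0,0.032,0,0],[1,0,0.036,0,0],[1,0,0.038,0,0],[1,0,0.038,0,0]]])

```text
clock: 21.72
tcp_pos: [0.6, 0.1951, 0.0205]
orientation: [-3.131, 0.169, -0.004]
contact_force: [-0.3, 10.2, 2.3]
grip_width: -0.0001
gripper_force: 4.7
```

```bash
python3 st.py;  python3 shot.py top5c.png
```

```text
t 21.72 rail x,y mm [-41.9 145.8] dyaw 0.0033 z 20.5 F rail [-1.4 10.1  2.3] w -0.0
```

View pics/top5c.png

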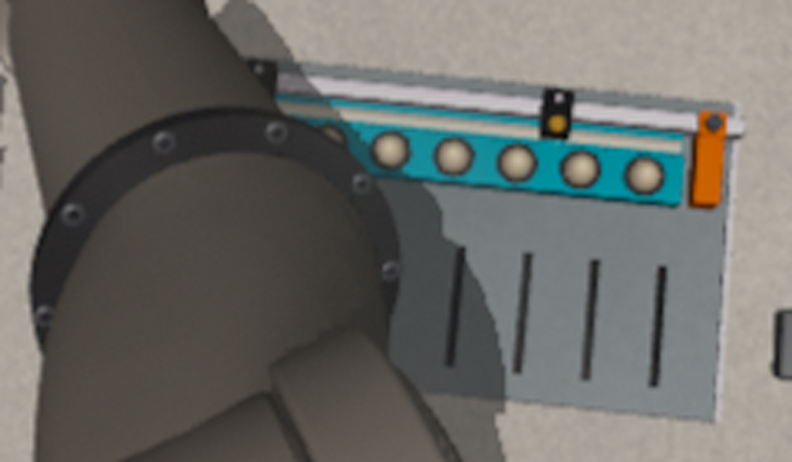

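Call:
play_rows(commands=[[[1,0,0.003,0,0],[1,0,0.006,0,0],[1,0,0.009,0,0],[1,0,0.012,0,0],[1,0,0.015,0,0],[1,0,0.018,0,0],[1,0,0.02,0,0],[1,0,0.02,0,0]]])

```text
clock: 22.43
tcp_pos: [0.5995, 0.1912, 0.0205]
orientation: [-3.131, 0.169, -0.004]
contact_force: [0.2, 9.8, 2.3]
grip_width: -0.0001
gripper_force: 4.8
```

Call:
play_rows(commands=[[[1,0,0.002,0,0],[1,0,0.004,0,0],[1,0,0.004,0,0]]])

```text
clock: 22.68
tcp_pos: [0.5994, 0.1904, 0.0205]
orientation: [-3.131, 0.169, -0.004]
contact_force: [0.2, 9.7, 2.0]
grip_width: 0.0
gripper_force: 4.8
```

Call:
play_rows(commands=[[[1,0,0.002,0,0],[1,0,0.004,0,0],[1,0,0.004,0,0]]])

```text
clock: 22.93
tcp_pos: [0.5993, 0.1896, 0.0205]
orientation: [-3.131, 0.169, -0.004]
contact_force: [0.3, 9.2, 2.4]
grip_width: -0.0001
gripper_force: 4.8
```

```bash
python3 st.py
```

```text
t 22.93 rail x,y mm [-41.9 140.3] dyaw 0.0033 z 20.5 F rail [-0.8  9.2  2.4] w -0.0
```

Call:
play_rows(commands=[[[1,0,0.002,0,0],[1,0,0.004,0,0],[1,0,0.004,0,0]]])

```text
clock: 23.18
tcp_pos: [0.5992, 0.1888, 0.0205]
orientation: [-3.131, 0.169, -0.004]
contact_force: [-0.0, 9.4, 2.2]
grip_width: -0.0001
gripper_force: 4.8
```

Call:
play_rows(commands=[[[1,0,0.002,0,0],[1,0,0.003,0,0],[1,0,0.003,0,0]]])

```text
clock: 23.43
tcp_pos: [0.5992, 0.1883, 0.0205]
orientation: [-3.131, 0.169, -0.004]
contact_force: [0.2, 10.1, 2.2]
grip_width: -0.0001
gripper_force: 4.9
```

```bash
python3 st.py
```

```text
t 23.43 rail x,y mm [-41.9 138.9] dyaw 0.0034 z 20.5 F rail [-0.9 10.1  2.2] w -0.0
```

Call:
play_rows(commands=[[[1,0,0.002,0,0],[1,0,0.003,0,0],[1,0,0.003,0,0]]])

```text
clock: 23.68
tcp_pos: [0.5991, 0.1877, 0.0205]
orientation: [-3.131, 0.169, -0.004]
contact_force: [0.2, 9.5, 2.1]
grip_width: -0.0
gripper_force: 4.9
```

Call:
play_rows(commands=[[[1,0,0.002,0,0],[1,0,0.003,0,0],[1,0,0.003,0,0]]])

```text
clock: 23.93
tcp_pos: [0.5991, 0.1877, 0.0205]
orientation: [-3.13, 0.168, -0.004]
contact_force: [-0.4, 10.6, 2.0]
grip_width: -0.0
gripper_force: 5.5
```

```bash
python3 st.py
```

```text
t 23.93 rail x,y mm [-41.9 138.4] dyaw 0.0039 z 20.5 F rail [-1.6 10.5  2. ] w -0.0
```

Call:
play_rows(commands=[[[1,0,0.002,0,0],[1,0,0.003,0,0],[1,0,0.003,0,0],[1,0,0.003,0,0]]])

```text
clock: 24.27
tcp_pos: [0.5991, 0.1877, 0.0206]
orientation: [-3.13, 0.168, -0.005]
contact_force: [-0.0, 12.5, 0.7]
grip_width: 0.0001
gripper_force: 6.0
```

```bash
python3 st.py
```

```text
t 24.27 rail x,y mm [-41.9 138.4] dyaw 0.0041 z 20.6 F rail [-1.4 12.4  0.7] w 0.0
```

Call:
play_rows(commands=[[[1,0,-0.03,0,0],[1,0,-0.1,0,0],[1,0,-0.12,0,0],[1,-0.15,-0.12,0,0],[1,-0.3,-0.12,0,0],[1,-0.4,-0.12,0,0],[1,-0.4,-0.12,-0.2,0],[1,-0.4,-0.12,-0.4,0],[1,-0.4,-0.12,-0.6,0],[1,-0.4,0,-0.8,0],[1,-0.4,0.2,-0.9,0],[1,-0.4,0.2,-0.9,0]]])

```text
clock: 25.27
tcp_pos: [0.5166, 0.1456, 0.2035]
orientation: [3.135, -0.182, 0.01]
contact_force: [0.1, -1.2, -0.2]
grip_width: -0.0
gripper_force: 0.0
```

Call:
play_rows(commands=[[[1,0,0.2,0,0],[1,0,0.4,0,0],[1,0,0.6,0,0],[1,0,0.8,0,0],[1,0,1,0,0],[1,0,1,0,0]]])

```text
clock: 25.77
tcp_pos: [0.4904, -0.0576, 0.1988]
orientation: [3.131, -0.193, -0.003]
contact_force: [-0.7, -0.8, -0.7]
grip_width: 0.0004
gripper_force: 0.0
```

Call:
play_rows(commands=[[[1,-0.2,0.2,0,0],[1,-0.2,0.4,0,0],[1,-0.2,0.6,0,0],[1,-0.2,0.8,0,0],[1,-0.2,1,0,0],[1,-0.2,1,0,0]]])

```text
clock: 26.27
tcp_pos: [0.4281, -0.2504, 0.1993]
orientation: [3.132, -0.19, -0.001]
contact_force: [-0.2, -0.3, -0.2]
grip_width: 0.0003
gripper_force: 0.0
```

```bash
python3 st.py; python3 shot.py top6c.png
```

```text
t 26.27 rail x,y mm [-163.3 -316. ] dyaw -0.0098 z 199.3 F rail [-0.1 -0.3 -0.2] w 0.0
```

View pics/top6c.png

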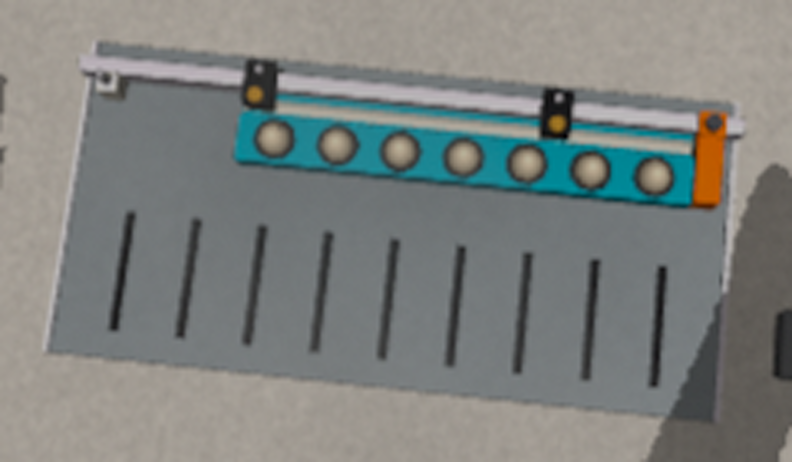

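The carrier lies flat along the rail: its front edge runs from (236,162) to (692,206), parallel to the rail. Its right end touches the orange stop at (694,180).

```bash
python3 -c "
from bench import r; print(r.hand_in())"
```

```text
the job is handed in; nothing more can be done
None
```

I pressed the carrier in left end first, then right, and slid it flat along the rail until it butted against the orange stop. The highest push I read was about 12.5 N; the job was handed in at about 26 s, and no verdict came back.

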